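# Nudge the bonding clamp plate onto its locating pins

## Robot

A 6-joint arm with a two-finger parallel gripper is mounted at the origin on the work surface; the furniture and walls round the work are solid. World frame = base frame: x ahead of the robot, y to its left, z up, the work surface at z = 0. Lengths are in mm, angles in rad, forces in N, time in s.
With the tool pointing down it reaches from about 275 to 1000 mm from the base axis. Payload 8.4 kg.
Tool frame: the origin (TCP) lies midway between the tips of the shut fingers; the grasp point (between the pads) lies 19 mm behind it; z points along the fingers, y is the direction in which the jaws open and shut (so a half turn about z gives the same grasp; the last joint's range is limited). The gripper opens to 85 mm and grips with 20 to 120 N. Pads are 22 mm wide; open, the fingers measure 114 mm over their backs; the gripper's body (76 mm by 85 mm) begins 54 mm behind the grasp point. The pads swing forward as they close: fully open they stand 13 mm farther back than shut.
Start: joints at [1.168, 0.353, 1.633, -0, 1.155, -0.002], TCP at [243.846, 575.471, 231.281] pointing down, gripper open.
Joint ranges: [-2.63, 2.63], [-0.92, 2.1], [0.06, 2.66], [-1.3, 4.44], [0, 2.69], [-3.02, 3.02]. Speed limits (rad/s): [2.22, 2.22, 2.79, 3.14, 3.14, 3.14].

## Interface

Orientations are given as [roll, pitch, yaw] about the fixed x, y, z axes, in that order (R = Rz(yaw) Ry(pitch) Rx(roll)).
In Python, from rig import * gives the robot as it stands.
- The arm moves only by the tool play_rows, never from a script. Its argument "moves" is a list of rows, each a list of 3 entries, a list of its own where there are three numbers: the shift along the tool's x, y, z in m, then the turn, a rotation vector about the tool's x, y, z in rad, then the opening in per cent of the stroke, from 0 (shut) to 100 (fully open). In form: [[[x, y, z], [rx, ry, rz], fingers], ...]. A call has 1 to 20 rows; each row shifts and turns the commanded pose from where the row before left it, along the tool's axes as they then stand; what a row does not reach is not made up. A row lasts 1/10 s, in which the tool goes at most 50 mm and 8.59 degrees, less where a joint would pass 70% of its speed; a pose out of reach is approached as far as the arm can. A call is refused whole if a number of a shift passes 0.05 or a number of a turn 0.15, either way. A call with a gripper value outside its range is refused whole. The fingers move at their own pace and stop on an object; "squeeze" is the grip in N (left out, the last holds). Time passes only in rows, so rows that do not move let the fingers close. It gives the time, the measured TCP pose, the force and the opening at its end, in the units of the state.
- sense(): the state, without advancing time (a new reading comes with each control period).
- grab_frame(name): name is "side" or "top" or "wrist"; returns a dict with "pixels" (480x640x3 uint8, red, green, blue), "intrinsics" (3x3 intrinsics, pixels), "R" (3x3) and "t" (3): a world point X has camera coordinates R X + t. Camera axes: x right, y down, z forward; pixel columns grow to the right and rows downward; lengths in mm; the calibration is good to about 2 mm. A picture is of the moment at which its call begins. There is no depth.
- sign_off(): hands the job in, once; it reports no verdict.
The state is a dict: "clock": time; "qpos": joint angles; "qvel": joint speeds; "joint_efforts": joint torques, N m; "eef_pos": TCP position; "tcp_rot": TCP orientation; "contact_force": force on the tool from outside, world axes, zero at the start; "wrist_torque": the same for the moment, N m; "opening": opening from 0.0 (shut) to 1.0 (fully open).
Only numpy, scipy, OpenCV 4.12 (cv2) and the standard library are available. Lean on these libraries where they do the work, as an engineer would, in place of code of your own. Each camera call takes 0.05 s, during which the arm holds its last target. There are 200 camera calls.

## Task

The brass clamp plate of the bonding fixture lies cocked on top of its two locating pins. Without gripping or lifting it, nudge it sideways with the fingers, towards the blue fence and back towards the robot, until both of its round holes drop over the pins and it lies flat on the deck; then take the hand away. Leave everything else on the table where it is.

Things in the scene. Friction and masses are not known exactly. Their poses are not given: they have to be found in the camera images.
- fixture: Work-holder fixed to the table: aluminium deck, top 12 mm above the table, spanning own x -62..+78, y -72..+74 mm, with two steel pins and a blue fence. Origin on the table below the point midway between the pins. Own +x points away from the robot, within 0.4 rad; own +y is the fence side.
- fence (a point): On the fixed blue fence along the deck's +y side: middle of its inner face, at deck level, at the fixture's x = 0, y = +55.5 mm. The fence is 110 mm long (along the fixture's x), 14 mm thick and 16 mm high above the deck. A plate lying against it is 0.5 mm from dead centre over the pins.
- clamp_plate: Loose brass plate, 92 (own x) x 110 (own y) x 7 mm, 0.15 to 0.31 kg, slides with ordinary friction. Origin: centre of its underside. It starts cocked on the pin noses, 14-24 mm off towards the fixture's +x and 6-12 mm towards its -y, turned by up to 0.06 rad, far (+x) edge down on the deck, near edge up. Seated: flat on the deck, origin 12 mm above the table over the fixture's origin.
- pin0 (a point): Tip of the upright locating pin at the fixture's x = 0, y = -35 mm, 21.5 mm above the table. The pin is 8 mm across, tapers to a 4.4 mm nose and is 9.5 mm high above the deck; it stands 2.5 mm proud of a seated plate.
- pin1 (a point): Tip of the second, equal locating pin at the fixture's x = 0, y = +35 mm.
- clamp_plate_hole0 (a point): Centre of the top mouth of the round hole, 11.5 mm wide and right through, at the plate's own x = 0, y = -35 mm; it goes over pin0. (The three narrow slots in the plate's middle are only windows.)
- clamp_plate_hole1 (a point): The same for the equal hole at the plate's own x = 0, y = +35 mm; it goes over pin1.
- magazine_b: Bystander: slotted strip magazine, white box 85x50x55 mm; origin under its centre. Not to be moved.
- tape_amber: Bystander: roll of orange film tape lying flat, 73 mm across, 12 mm high; origin under its centre. Not to be moved.
- dispenser: Bystander: white oiler bottle with a red needle nose, 36 mm across, 105 mm high; origin under its centre. Not to be moved.
- clip_box: Bystander: blue box with a clear lid, 44x70x30 mm; origin under its centre. Not to be moved.
- setup_block: Bystander: steel setting block with a small post, 28x40x32 mm; origin under its centre. Not to be moved.
- strip_carrier: Bystander: lead strip on its carrier, 38x90x9 mm, with a black tab; origin under its centre. Not to be moved.
Not all that is in view belongs to the job. There is more than one size of the clamp_plate; the job needs the smaller.

How it is judged (in metres and radians):
At the end, for the whole second after the job is handed in: The plate lies flat on the deck (within 1.5 mm of height and 0.025 rad), each hole over its own pin (centres within 3.5 mm), at rest (z of clamp_plate in the frame of fixture between 0.01 and 0.0135 m and angle between clamp_plate's own z axis and vertical below 0.025 rad and horizontal distance between clamp_plate_hole0 and pin0 below 0.0035 m and horizontal distance between clamp_plate_hole1 and pin1 below 0.0035 m and linear speed of clamp_plate below 0.01 m/s and angular speed of clamp_plate below 0.05 rad/s); the robot touches nothing.
It fails at once if the plate is lifted: its middle rises more than 16 mm above the deck (z of clamp_plate in the frame of fixture above 0.028 m).
It fails at once if the plate is turned up by more than 0.5 rad (angle between clamp_plate's own z axis and vertical above 0.5 rad).
It fails at once if a bystander is moved by more than 20 mm or knocked over (distance of any of magazine_b, tape_amber, dispenser, clip_box, setup_block, strip_carrier from where it was at the start of the episode above 0.02 m or angle between any of magazine_b, tape_amber, dispenser, clip_box, setup_block, strip_carrier's own z axis and vertical above 0.5 rad).
It also fails if it takes over 42 s, if anything falls off the work surface, if the arm or the gripper's body presses on something with over 40 N, if the wrist force passes 120 N, or if a joint passes its speed limit or range.

## Working session

There is one attempt and no reset: what is moved stays moved. The work goes in short steps, Python scripts to look and compute and a tool call to move; the robot and the scene stay as the last step left them, time stands still between calls to the robot, and variables do not carry over. Pictures are saved under pics/ and viewed, about 8 in all and at most 12, crops included, and the job is handed in when it is done.

Besides the shell and the picture viewer there is one more tool, called after "Emit:" by a JSON object that holds its "name" and its "arguments", one argument or row to a line. play_rows: Moves the arm, as the interface text tells. Its arguments: {"type":"object","properties":{"moves":{"type":"array"},"squeeze":{"type":"number"}},"required":["moves"]}

```bash
mkdir -p pics; ls; python3 - <<'E'
from rig import *
import cv2
for n in ("top","side"):
    f=grab_frame(n); cv2.imwrite(f"pics/{n}0.png",f["pixels"][:,:,::-1])
    print(n,f["intrinsics"],f["R"],f["t"])
s=sense();print(s["clock"],s["eef_pos"],s["tcp_rot"],s["contact_force"])
E
```

```text
pics
top [[456.85474855   0.         317.54318595]
 [  0.         456.85474855 236.51126427]
 [  0.           0.           1.        ]] [[ 0.00596593 -0.99996662 -0.00558187]
 [-0.98160171 -0.00479086 -0.19087988]
 [ 0.19084677  0.00661795 -0.98159753]] [ -33.93876901  423.49773636 1097.20801432]
side [[482.63056951   0.         316.49614991]
 [  0.         482.63056951 233.67542991]
 [  0.           0.           1.        ]] [[ 0.98904228 -0.14691311  0.01455683]
 [-0.06694479 -0.53418293 -0.84271407]
 [ 0.13158175  0.83250534 -0.53816457]] [-439.58118726   64.07207768  915.47216853]
0.1 [243.67365854 575.07261716 230.62958535] [-3.14032245e+00 -1.42066073e-05  2.74076570e+00] [-0.36819094  0.31575015  0.40935845]
```

View pics/top0.png

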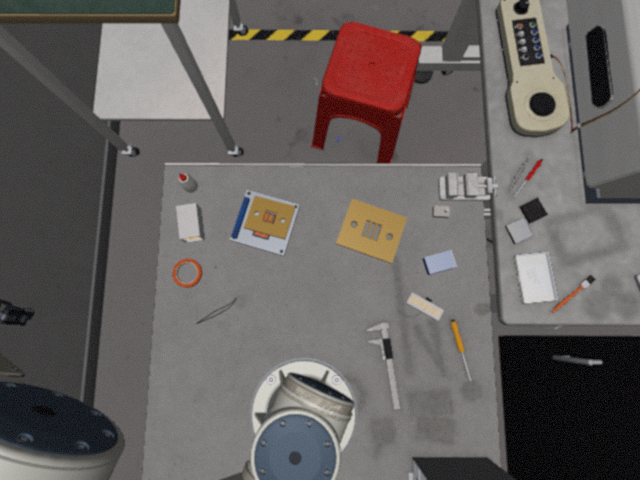

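View pics/side0.png

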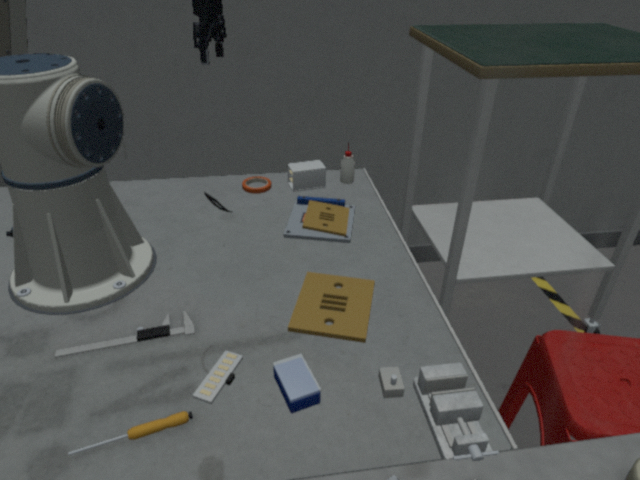

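Candidates for the plate: the small brass plate on the white deck with the blue fence (top 270,217), and a larger brass plate lying on the table (top 372,230). By the description it is the small one, on the fixture. The blue fence is at top (240,216), with the dispenser, white box and tape left of it. I'll check this in one close crop.

```bash
cat > h.py <<'E'
from rig import *
import cv2, numpy as np
def ray(f,uv,z):
    K,R,t=(np.array(f[k],float) for k in("intrinsics","R","t"))
    d=R.T@np.linalg.solve(K,[uv[0],uv[1],1]); c=-R.T@t
    return c+d*(z-c[2])/d[2]
def proj(f,X):
    K,R,t=(np.array(f[k],float) for k in("intrinsics","R","t"))
    p=K@(R@np.array(X,float)+t); return p[:2]/p[2]
def crop(f,x,y,w,h,s,name):
    c=f["pixels"][y:y+h,x:x+w,::-1]
    cv2.imwrite("pics/"+name,cv2.resize(c,None,fx=s,fy=s,interpolation=cv2.INTER_CUBIC))
E
python3 - <<'E'
from h import *
f=grab_frame("top"); crop(f,222,180,86,80,7,"c0.png")
for uv in [(249,191),(298,207),(281,254),(231,239)]: print(ray(f,uv,12).round())
for uv in [(270,217)]: print(ray(f,uv,20).round())
E
```

```text
[549. 148.  12.]
[507.  20.  12.]
[384.  61.  12.]
[422. 190.  12.]
[478.  90.  20.]
```

View pics/c0.png

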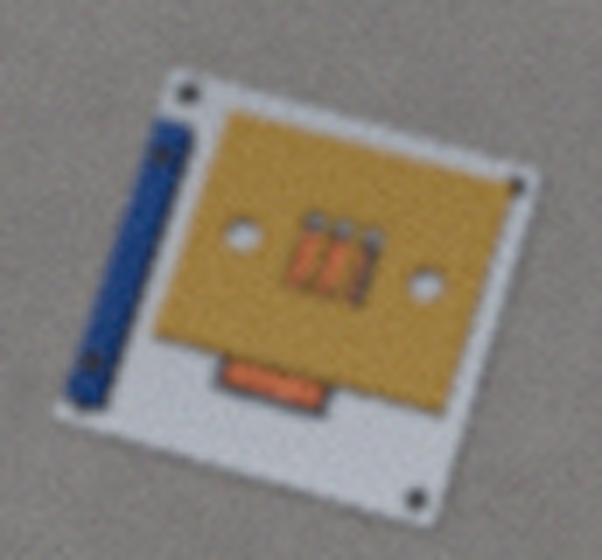

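The crop confirms it: the small plate with two holes, (243,236) and (428,285), and three slots lies on the deck. The fence is at left and there is free deck on the robot side. Next I fit the fixture and plate poses.

```bash
cat >> h.py <<'E'
from scipy.optimize import least_squares
def rz(a): c,s=np.cos(a),np.sin(a); return np.array([[c,-s,0],[s,c,0],[0,0,1]])
def fit(f,P,uv,tilt=0,x0=(465,100,-.32),z0=0):
    from scipy.spatial.transform import Rotation as Ro
    T=Ro.from_euler('y',tilt).as_matrix()
    W=lambda p:(rz(p[2])@T@np.array(P,float).T).T+[p[0],p[1],z0]
    r=least_squares(lambda p:np.ravel([proj(f,X)-u for X,u in zip(W(p),uv)]),x0)
    return r.x,np.abs(r.fun).max()
E
python3 - <<'E'
from h import *
f=grab_frame("top"); g=lambda L:[(221.6+a/7,179.6+b/7) for a,b in L]
F,e=fit(f,[(78,74,12),(78,-72,12),(-62,-72,12),(-62,74,12)],g([(178,68),(540,170),(432,525),(55,408)]))
print("fix",F,e)
P,e=fit(f,[(46,55,7),(46,-55,7),(-46,-55,7),(-46,55,7),(0,35,7),(0,-35,7)],g([(232,108),(512,185),(442,412),(155,335),(243,236),(428,285)]),tilt=.145,z0=18.7)
print("plate",P,e)
print("in fixture",rz(-F[2])[:2,:2]@(P-F)[:2],P[2]-F[2])
for n,p in dict(ypush=(15,-80),fpush=(92,0)).items(): print(n,F[:2]+rz(F[2])[:2,:2]@np.array(p))
E
```

```text
fix [ 4.61045175e+02  1.06283638e+02 -2.87964961e-01] 1.1189657756883662
plate [ 4.76664343e+02  9.14031121e+01 -2.61561512e-01] 0.548465945622354
in fixture [19.20212234 -9.83193441] 0.026403449066782436
ypush [452.70740688  25.31770915]
fpush [549.25696628  80.15549338]
```

Emit:
{"name": "play_rows", "arguments": {
  "moves": [
    [[0,0,0],[0,0,0.146],35],
    [[0,0,0],[0,0,0.146],35],
    [[0,0,0],[0,0,0.146],35],
    [[0,0,0],[0,0,0.146],35],
    [[0,0,0],[0,0,0.146],35],
    [[0,0,0],[0,0,0.146],35],
    [[0,0,0],[0,0,0.146],35],
    [[0,0,0],[0,0,0.146],35],
    [[0,0,0],[0,0,0.146],35],
    [[0,0,0],[0,0,0.143],35],
    [[0,0,0],[0,0,0],35]
  ],
  "squeeze": 40
}}

```text
clock: 1.3
eef_pos: [243.8, 575.3, 231.1]
tcp_rot: [-3.142, 0.0, 1.282]
contact_force: [-0.3, 0.9, -0.4]
opening: 0.348
```

```bash
cat >> h.py <<'E'
F=np.array([461.05,106.28,-.288])
def togo(xf,yf,z):
    from scipy.spatial.transform import Rotation as Ro
    s=sense(); R=Ro.from_euler('xyz',s["tcp_rot"]).as_matrix()
    w=np.r_[F[:2]+rz(F[2])[:2,:2]@[xf,yf],z]
    p=np.array(s["eef_pos"]); pf=rz(-F[2])@(p-[F[0],F[1],0])
    print("t",round(s["clock"],1),"fixframe",pf.round(1),"rot",np.round(s["tcp_rot"],3),"F",np.round(s["contact_force"],1),"op",round(float(s["opening"]),2),"q",np.round(s["qpos"],2))
    print("tool shift mm",(R.T@(w-p)).round(1))
E
python3 -c "
from h import *
togo(19,-82,231)"
```

```text
t 1.3 fixframe [-341.5  388.   231.1] rot [-3.142  0.     1.282] F [-0.3  0.9 -0.4] op 0.35 q [1.17 0.35 1.63 0.   1.16 1.46]
tool shift mm [-4.696e+02  3.611e+02  2.000e-01]
```

Emit:
{"name": "play_rows", "arguments": {
  "moves": [
    [[-0.0294,0.0226,0],[0,0,0],35],
    [[-0.0294,0.0226,0],[0,0,0],35],
    [[-0.0294,0.0226,0],[0,0,0],35],
    [[-0.0294,0.0226,0],[0,0,0],35],
    [[-0.0294,0.0226,0],[0,0,0],35],
    [[-0.0294,0.0226,0],[0,0,0],35],
    [[-0.0294,0.0226,0],[0,0,0],35],
    [[-0.0294,0.0226,0],[0,0,0],35],
    [[-0.0294,0.0226,0],[0,0,0],35],
    [[-0.0294,0.0226,0],[0,0,0],35],
    [[-0.0294,0.0226,0],[0,0,0],35],
    [[-0.0294,0.0226,0],[0,0,0],35],
    [[-0.0294,0.0226,0],[0,0,0],35],
    [[-0.0294,0.0226,0],[0,0,0],35],
    [[-0.0294,0.0226,0],[0,0,0],35],
    [[-0.0294,0.0226,0],[0,0,0],35],
    [[0,0,0.04],[0,0,0],35],
    [[0,0,0.04],[0,0,0],35],
    [[0,0,0.04],[0,0,0],35],
    [[0,0,0],[0,0,0],35]
  ]
}}

```text
clock: 3.3
eef_pos: [453.9, 21.6, 107.4]
tcp_rot: [-3.134, 0.003, 1.287]
contact_force: [-0.6, -0.3, 0.1]
opening: 0.354
```

```bash
python3 -c "
from h import *
togo(19,-82,17)
f=grab_frame('wrist'); crop(f,0,0,640,480,1,'w1.png');print(f['R'],f['t'],f['intrinsics'])"
```

```text
t 3.3 fixframe [ 17.2 -83.2 107.4] rot [-3.134e+00  3.000e-03  1.287e+00] F [-0.6 -0.3  0.1] op 0.35 q [0.04 0.27 2.09 0.   0.79 0.33]
tool shift mm [ 1.4  2.5 90.4]
[[ 0.96026624 -0.27895821 -0.00842945]
 [-0.26185791 -0.91102654  0.31852956]
 [-0.09653589 -0.30366587 -0.94787545]] [-428.96616315  137.17493603  313.49719338] [[349.63035943   0.         319.53895434]
 [  0.         349.63035943 239.59363383]
 [  0.           0.           1.        ]]
```

View pics/w1.png

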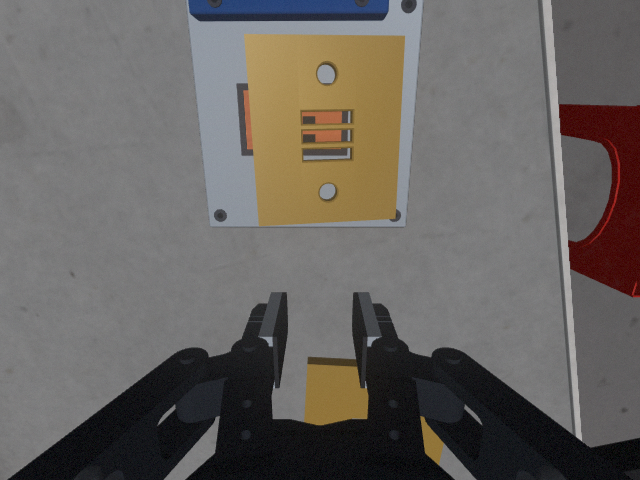

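The wrist view shows the plate's -y edge at row about 222, from (259,224) to (397,218), with holes at (326,74) and (328,191). The fingers are clear of it, but the second, larger plate lies under the hand. I'll refit the poses and check where the large plate is.

```bash
python3 - <<'E'
from h import *
f=grab_frame("wrist")
F2,e=fit(f,[(78,-72,12),(-62,-72,12),(-55,55.5,12),(55,55.5,12)],[(405,227),(211,227),(192,20),(387,18)])
print("fix",F2,e)
P,e=fit(f,[(46,55,7),(46,-55,7),(-46,-55,7),(-46,55,7),(0,35,7),(0,-35,7)],[(405,37),(397,218),(259,222),(245,35),(326,74),(328,191)],tilt=.145,z0=18.7)
print("plate",P,e,"in fixture",rz(-F2[2])[:2,:2]@(P-F2)[:2],P[2]-F2[2])
t=lambda uv:(rz(-F2[2])@(ray(f,uv,6)-[F2[0],F2[1],0])).round()
print("big plate",t((308,358)),t((365,362)))
print("holes", [proj(f,np.r_[F2[:2],0]+rz(F2[2])@np.array(p)).round() for p in [(78,-72,12),(-62,-72,12),(-55,55.5,12),(55,55.5,12)]])
E
```

```text
fix [ 4.62243994e+02  1.08401295e+02 -2.75259155e-01] 6.289818102453211
plate [ 4.80200728e+02  9.24303069e+01 -2.66510719e-01] 2.6071360660833705 in fixture [ 21.62160537 -10.48918195] 0.00874843652888807
big plate [   6. -190.    6.] [  54. -194.    6.]
holes [array([405., 224.]), array([210., 225.]), array([198.,  21.]), array([382.,  19.])]
```

Emit:
{"name": "play_rows", "arguments": {
  "moves": [
    [[0,0.003,0.02],[0,0,0],35],
    [[0,0,0.025],[0,0,0],35],
    [[0,0,0.02],[0,0,0],35],
    [[0,0,0.015],[0,0,0],35],
    [[0,0,0.006],[0,0,0],35],
    [[0,0,0],[0,0,0],35],
    [[0,0,0],[0,0,0],35]
  ]
}}

```text
clock: 4.1
eef_pos: [461.6, 21.2, 26.7]
tcp_rot: [3.139, -0.001, 1.284]
contact_force: [-0.0, 0.1, -0.2]
opening: 0.353
```

```bash
sed -i 's/^F=.*/F=np.array([461.6,107.3,-.282])/' h.py; python3 -c "
from h import *
togo(19,-82,17)
f=grab_frame('wrist'); crop(f,140,130,320,240,2,'w2.png')"
```

```text
t 4.1 fixframe [ 23.9 -82.7  26.7] rot [ 3.139e+00 -1.000e-03  1.284e+00] F [-0.   0.1 -0.2] op 0.35 q [ 0.04  0.42  2.12 -0.    0.59  0.33]
tool shift mm [ 0.7 -5.   9.7]
```

View pics/w2.png

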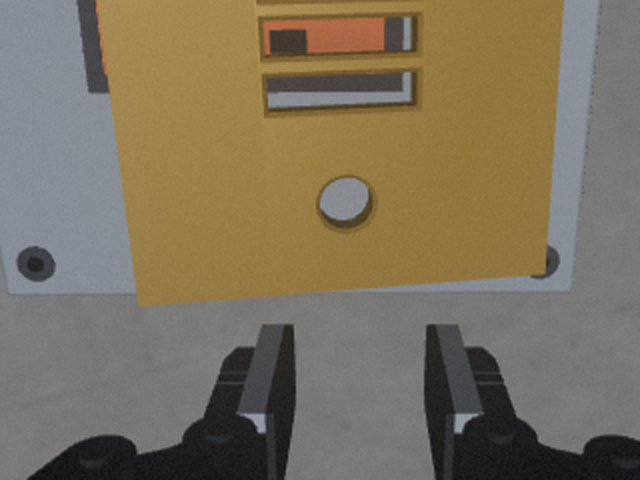

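Emit:
{"name": "play_rows", "arguments": {
  "moves": [
    [[0,-0.002,0.006],[0,0,0],35],
    [[0,0,0.005],[0,0,0],35],
    [[0.002,0,0],[0,0,0],35],
    [[0.002,0,0],[0,0,0],35],
    [[0.002,0,0],[0,0,0],35],
    [[0,0,0],[0,0,0],35]
  ]
}}

```text
clock: 4.75
eef_pos: [460.3, 27.7, 14.3]
tcp_rot: [3.141, -0.0, 1.284]
contact_force: [0.2, -0.6, 0.0]
opening: 0.35
```

Emit:
{"name": "play_rows", "arguments": {
  "moves": [
    [[0.0015,0,0],[0,0,0],35],
    [[0.0015,0,0],[0,0,0],35],
    [[0.0015,0,0],[0,0,0],35],
    [[0.0015,0,0],[0,0,0],35],
    [[0,0,0],[0,0,0],35]
  ]
}}

```text
clock: 5.25
eef_pos: [462.0, 33.4, 14.3]
tcp_rot: [3.141, -0.0, 1.284]
contact_force: [-0.4, 0.1, 0.1]
opening: 0.351
```

Emit:
{"name": "play_rows", "arguments": {
  "moves": [
    [[0.0015,0,0],[0,0,0],35],
    [[0.0015,0,0],[0,0,0],35],
    [[0,0,0],[0,0,0],35]
  ]
}}

```text
clock: 5.55
eef_pos: [462.8, 36.2, 14.3]
tcp_rot: [3.142, -0.0, 1.284]
contact_force: [0.0, -0.7, 0.6]
opening: 0.347
```

```bash
python3 -c "
from h import *
togo(19,-82,17)
f=grab_frame('wrist'); crop(f,140,30,320,320,1.8,'w3.png')"
```

```text
t 5.5 fixframe [ 20.9 -67.9  14.3] rot [ 3.142 -0.     1.284] F [ 0.  -0.7  0.6] op 0.35 q [0.07 0.45 2.12 0.   0.57 0.36]
tool shift mm [-14.1  -1.9  -2.7]
```

View pics/w3.png

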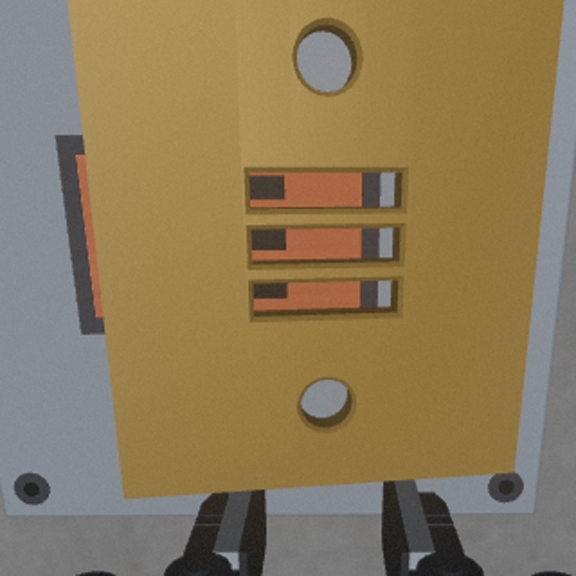

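The plate's -y edge now touches the fingers at (240,485) and (400,482), and the force is under 1 N, which fits sliding. I'll keep pushing in small steps until the fence pushes back.

Emit:
{"name": "play_rows", "arguments": {
  "moves": [
    [[0.0015,0,0],[0,0,0],35],
    [[0.0015,0,0],[0,0,0],35],
    [[0,0,0],[0,0,0],35]
  ]
}}

```text
clock: 5.9
eef_pos: [463.0, 37.3, 14.2]
tcp_rot: [-3.141, 0.003, 1.285]
contact_force: [-0.7, -18.0, 2.4]
opening: 0.35
```

Emit:
{"name": "play_rows", "arguments": {
  "moves": [
    [[0.001,0,0],[0,0,0],35],
    [[0.001,0,0],[0,0,0],35],
    [[0,0,0],[0,0,0],35]
  ]
}}

```text
clock: 6.2
eef_pos: [463.0, 37.6, 14.1]
tcp_rot: [-3.141, 0.005, 1.286]
contact_force: [-0.6, -33.4, 4.2]
opening: 0.351
```

```bash
python3 -c "
from h import *
togo(19,-82,17)
f=grab_frame('wrist'); crop(f,140,0,320,350,1.7,'w4.png')"
```

```text
t 6.2 fixframe [ 20.8 -66.6  14.1] rot [-3.141  0.005  1.286] F [ -0.6 -33.4   4.2] op 0.35 q [ 0.08  0.45  2.12 -0.01  0.57  0.37]
tool shift mm [-15.4  -1.7  -2.8]
```

View pics/w4.png

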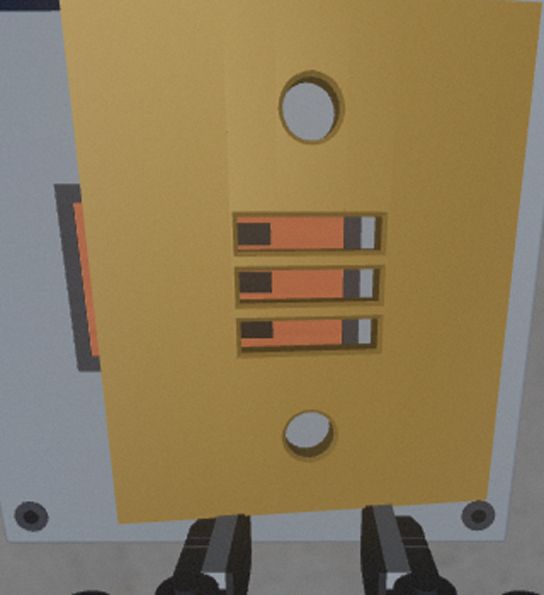

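```bash
python3 - <<'E'
from h import *
f=grab_frame("wrist"); g=lambda L:[(140+a/1.7,b/1.7) for a,b in L]
b=g([(8,541),(504,541)])
print("deck corners fix:",[(rz(-F[2])@(ray(f,u,12)-[F[0],F[1],0])).round(1) for u in b], "fence base", (rz(-F[2])@(ray(f,g([(30,10)])[0],12)-[F[0],F[1],0])).round(1))
for tl in (.12,.145,.16):
    P,e=fit(f,[(46,-55,7),(-46,-55,7),(0,35,7),(0,-35,7),(46,55,7)],g([(488,500),(118,521),(311,107),(310,435),(541,2)]),tilt=tl,z0=12+46*tl)
    print(tl,"plate",(rz(-F[2])[:2,:2]@(P-F)[:2]).round(1),P[2]-F[2],e)
E
```

```text
deck corners fix: [array([-61.8, -71.7,  12. ]), array([ 75.9, -71.9,  12. ])] fence base [-36.6  55.2  12. ]
0.12 plate [21.1 -0.3] -0.002794100676519695 0.9342309350999471
0.145 plate [21.1 -0.1] -0.004611572351433724 1.8723528200144415
0.16 plate [21.1  0. ] -0.005772427302550731 3.2099493025132233
```

The plate is at fixture (21.1, -0.2) with a yaw error near 0, so it lies on the fence and the force is the fence's reaction. I'll back off, rise, turn and go round to the far side.

Emit:
{"name": "play_rows", "arguments": {
  "moves": [
    [[-0.004,0,0],[0,0,0],35],
    [[-0.008,0,0],[0,0,0],35],
    [[0,0,-0.03],[0,0,0],35],
    [[0,0,-0.04],[0,0,0],35],
    [[0,0,-0.03],[0,0,0],35],
    [[0,0,0],[0,0,-0.145],35],
    [[0,0,0],[0,0,-0.145],35],
    [[0,0,0],[0,0,-0.145],35],
    [[0,0,0],[0,0,-0.145],35],
    [[0,0,0],[0,0,-0.145],35],
    [[0,0,0],[0,0,-0.145],35],
    [[0,0,0],[0,0,-0.145],35],
    [[0,0,0],[0,0,-0.145],35],
    [[0,0,0],[0,0,-0.145],35],
    [[0,0,0],[0,0,-0.145],35],
    [[0,0,0],[0,0,-0.125],35],
    [[0,0,0],[0,0,0],35]
  ]
}}

```text
clock: 8.0
eef_pos: [460.6, 29.4, 114.3]
tcp_rot: [3.141, -0.0, 2.861]
contact_force: [-0.4, 0.0, 0.7]
opening: 0.352
```

```bash
python3 -c "
from h import *
togo(88,0,114)"
```

```text
t 8.0 fixframe [ 20.7 -75.1 114.3] rot [ 3.141 -0.     2.861] F [-0.4  0.   0.7] op 0.35 q [ 0.06  0.26  2.08  0.    0.8  -1.23]
tool shift mm [-67.4  75.1   0.3]
```

Emit:
{"name": "play_rows", "arguments": {
  "moves": [
    [[-0.0225,0.025,0],[0,0,0],35],
    [[-0.0225,0.025,0],[0,0,0],35],
    [[-0.0225,0.025,0],[0,0,0],35],
    [[0,0,0],[0,0,0],35],
    [[0,0,0.03],[0,0,0],35],
    [[0,0,0.03],[0,0,0],35],
    [[0,0,0.025],[0,0,0],35],
    [[0,0,0],[0,0,0],35],
    [[0,0,0],[0,0,0],35]
  ]
}}

```text
clock: 8.9
eef_pos: [545.8, 82.3, 29.4]
tcp_rot: [-3.141, -0.001, 2.857]
contact_force: [0.2, -0.9, 1.0]
opening: 0.351
```

```bash
python3 -c "
from h import *
togo(86,0,14)
f=grab_frame('wrist'); crop(f,100,20,400,360,1.5,'w5.png')"
```

```text
t 8.9 fixframe [87.8 -0.6 29.4] rot [-3.141e+00 -1.000e-03  2.857e+00] F [ 0.2 -0.9  1. ] op 0.35 q [ 0.15  0.51  1.93  0.    0.7  -1.14]
tool shift mm [ 1.8  0.6 15.4]
```

View pics/w5.png

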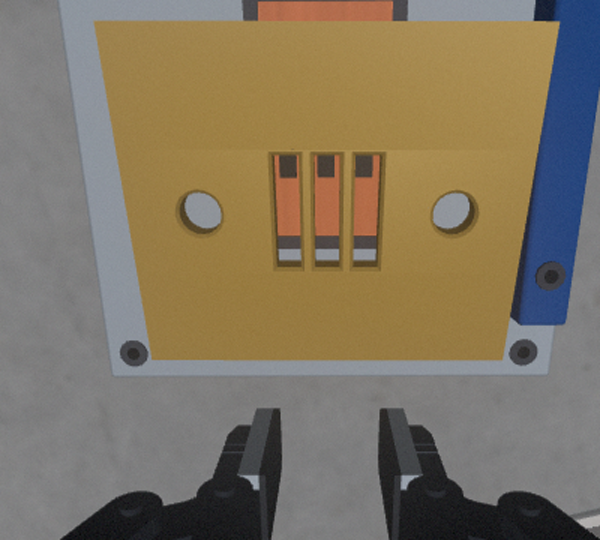

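The plate is square against the fence, its far edge at row 360 and the fingers clear of it at row 408. I'll lower the hand and push back towards the robot.

Emit:
{"name": "play_rows", "arguments": {
  "moves": [
    [[0,0,0.008],[0,0,0],35],
    [[0,0,0.007],[0,0,0],35],
    [[0,0,0],[0,0,0],35],
    [[0.002,0,0],[0,0,0],35],
    [[0.002,0,0],[0,0,0],35],
    [[0.002,0,0],[0,0,0],35],
    [[0.002,0,0],[0,0,0],35],
    [[0.002,0,0],[0,0,0],35],
    [[0.002,0,0],[0,0,0],35],
    [[0,0,0],[0,0,0],35]
  ]
}}

```text
clock: 9.95
eef_pos: [534.9, 86.0, 14.4]
tcp_rot: [3.141, 0.0, 2.859]
contact_force: [0.1, 0.6, 0.3]
opening: 0.354
```

Emit:
{"name": "play_rows", "arguments": {
  "moves": [
    [[0.002,0,0],[0,0,0],35],
    [[0.002,0,0],[0,0,0],35],
    [[0.002,0,0],[0,0,0],35],
    [[0,0,0],[0,0,0],35]
  ]
}}

```text
clock: 10.35
eef_pos: [528.9, 87.6, 14.3]
tcp_rot: [-3.142, -0.0, 2.859]
contact_force: [-0.2, -0.9, 0.7]
opening: 0.349
```

```bash
python3 -c "
from h import *
togo(57.5,0,14)
f=grab_frame('wrist'); crop(f,100,20,400,360,1.5,'w6.png')"
```

```text
t 10.3 fixframe [70.1 -0.2 14.3] rot [-3.142 -0.     2.859] F [-0.2 -0.9  0.7] op 0.35 q [ 0.16  0.52  1.97  0.    0.65 -1.13]
tool shift mm [12.6  0.2  0.3]
```

View pics/w6.png

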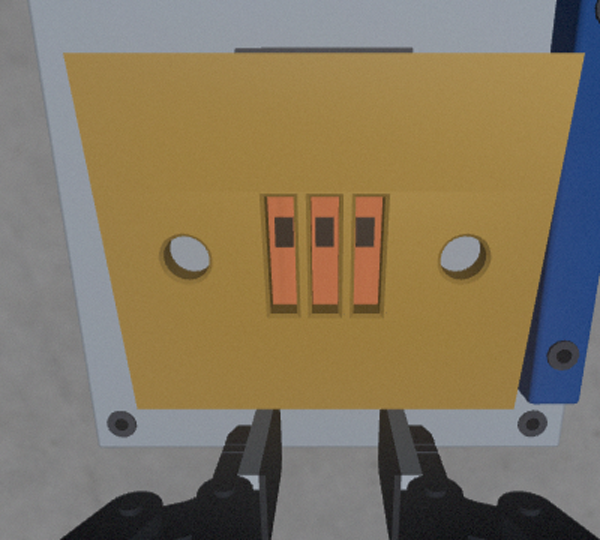

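The plate is sliding back, with its far edge at row 408 against the fingers. It needs about 12 mm more.

Emit:
{"name": "play_rows", "arguments": {
  "moves": [
    [[0.002,0,0],[0,0,0],35],
    [[0.002,0,0],[0,0,0],35],
    [[0.002,0,0],[0,0,0],35],
    [[0.002,0,0],[0,0,0],35],
    [[0,0,0],[0,0,0],35]
  ]
}}

```text
clock: 10.9
eef_pos: [520.9, 89.8, 14.2]
tcp_rot: [-3.141, -0.001, 2.859]
contact_force: [0.2, 0.3, 0.6]
opening: 0.349
```

Emit:
{"name": "play_rows", "arguments": {
  "moves": [
    [[0.001,0,0],[0,0,0],35],
    [[0.001,0,0],[0,0,0],35],
    [[0,0,0],[0,0,0],35]
  ]
}}

```text
clock: 11.2
eef_pos: [519.3, 90.4, 14.2]
tcp_rot: [-3.141, -0.0, 2.859]
contact_force: [0.2, -0.9, 1.0]
opening: 0.348
```

Emit:
{"name": "play_rows", "arguments": {
  "moves": [
    [[0.001,0,0],[0,0,0],35],
    [[0.001,0,0],[0,0,0],35],
    [[0,0,0],[0,0,0],35]
  ]
}}

```text
clock: 11.5
eef_pos: [517.2, 90.9, 14.2]
tcp_rot: [-3.141, -0.001, 2.859]
contact_force: [0.5, 0.8, 0.1]
opening: 0.353
```

```bash
python3 -c "
from h import *
togo(57.5,0,14)
f=grab_frame('wrist'); crop(f,100,20,400,360,1.5,'w7.png')"
```

```text
t 11.5 fixframe [58.  -0.3 14.2] rot [-3.141e+00 -1.000e-03  2.859e+00] F [0.5 0.8 0.1] op 0.35 q [ 0.17  0.51  1.99  0.    0.64 -1.12]
tool shift mm [0.5 0.3 0.2]
```

View pics/w7.png

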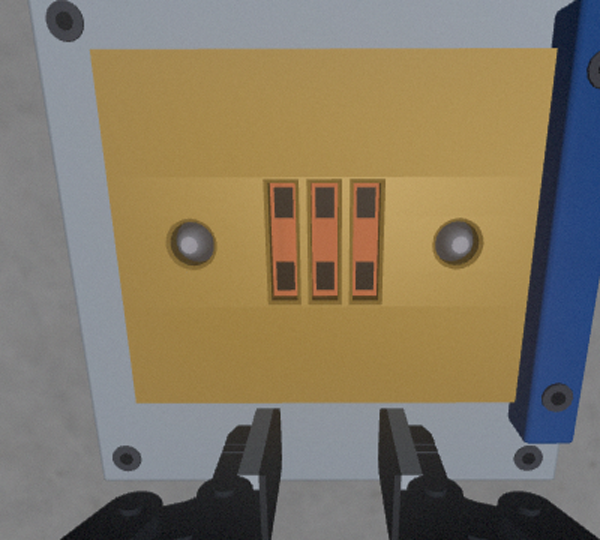

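It has dropped: both pins stand in the holes at (192,244) and (458,244), and the plate looks flat and clear of the fingers. I'll take the hand away.

Emit:
{"name": "play_rows", "arguments": {
  "moves": [
    [[-0.006,0,0],[0,0,0],35],
    [[-0.01,0,0],[0,0,0],35],
    [[0,0,-0.03],[0,0,0],35],
    [[0,0,-0.04],[0,0,0],35],
    [[0,0,-0.03],[0,0,0],35],
    [[0,0,0],[0,0,0],35],
    [[0,0,0],[0,0,0],35],
    [[0,0,0],[0,0,0],35]
  ]
}}

```text
clock: 12.35
eef_pos: [532.7, 86.2, 113.4]
tcp_rot: [-3.141, -0.001, 2.859]
contact_force: [0.3, 0.5, 0.0]
opening: 0.351
```

```bash
python3 -c "
from h import *
togo(57.5,0,14)
f=grab_frame('wrist'); crop(f,120,0,400,400,1.5,'w8.png')"
```

```text
t 12.3 fixframe [ 74.2  -0.5 113.4] rot [-3.141e+00 -1.000e-03  2.859e+00] F [0.3 0.5 0. ] op 0.35 q [ 0.16  0.37  1.92 -0.    0.86 -1.13]
tool shift mm [16.5  0.5 99.4]
```

View pics/w8.png

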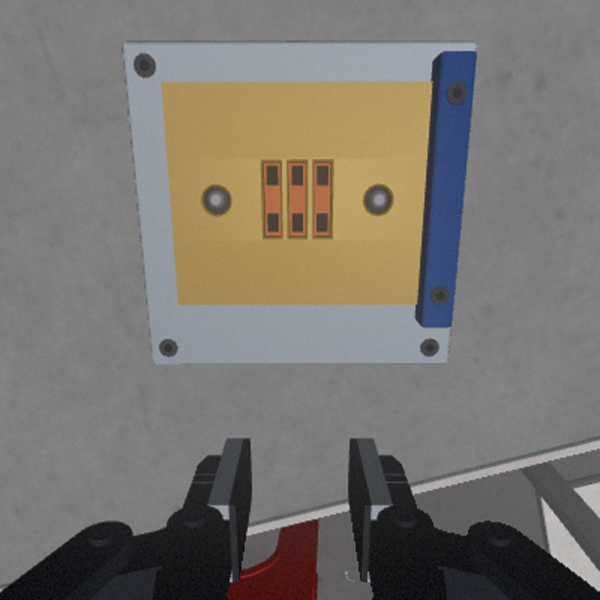

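The plate lies flat with both pins centred in their holes at (217,200) and (379,200), and the hand is clear. One numeric check of the fit, then I hand in.

```bash
python3 - <<'E'
from h import *
f=grab_frame("wrist"); g=lambda L:[(120+a/1.5,b/1.5) for a,b in L]
for tl in (0,.05):
    P,e=fit(f,[(-46,-55,7),(-46,55,7),(46,55,7),(46,-55,7),(0,-35,7),(0,35,7)],g([(162,82),(433,82),(419,304),(179,304),(217,200),(379,200)]),tilt=tl,z0=12+46*tl)
    print(tl,(rz(-F[2])[:2,:2]@(P-F)[:2]).round(1),P[2]-F[2],e)
print(sign_off())
E
```

```text
0 [-1.3 -0.2] 0.0019627884624254244 0.63377657630285
0.05 [-1.3 -0.2] 0.0019105765083823334 2.3234722181691723
the job is handed in; nothing more can be done
None
```

The clamp plate is seated: both holes are over their pins and it lies flat on the deck. I handed the job in at about 12.5 s of the 42 s allowed; `sign_off()` gave no verdict.

- **What I did:** I pushed the plate's -y edge with two part-open fingers until it lay against the fence, with up to 33 N on the wrist. Then I pushed its far edge back towards the robot until it dropped over the pins, at about 1 N. I backed the hand off and raised it to about 113 mm; the plate was never gripped or lifted.
- **Last checks:** In the last wrist picture both pins stand in the middle of their holes. A flat plate fits that picture to 0.6 px, against 2.3 px for one tilted 0.05 rad. The fit puts the plate at (-1.3, -0.2) mm from the fixture's origin, turned 0.002 rad, within the roughly 2 mm calibration. The wrist force was near zero with the hand away.
- **What disagreed:** My first fixture fit from the wrist picture was 6 px off, because I had misread the ends of the fence. I used the average of that fit and the overhead one, and it matched the deck corners and fence to about 2 mm.
- **Not checked:** I took no final picture of the bystanders. The hand passed near none of them and touched only the plate.

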